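# Seat a lens barrel in a sprung V-nest and hold it pressed

### The job

A freshly marked lens barrel has to be held down while it cures: first turn the sleeve of the white bench timer clockwise until its red pointer stands at the three-dot mark. Then lift the blue lens barrel off its wooden rest, lay it lengthwise and centred in the metal V-nest and gently press it down so that it bears on both faces of both V-blocks and the sprung nest sinks about 4 mm, half of its travel. Finish while holding it pressed like that, without letting go, and leave the other things on the bench and stand alone.

Things in the scene. Friction and masses are not known exactly. Their poses are not given: they have to be found in the camera images.
- sleeve_top (a point): Top centre of the timer's grey fluted sleeve, 68 mm above the surface. The sleeve is a vertical round grip, 38 mm diameter and 40 mm tall, in the middle of a fixed white housing 104 x 104 x 28 mm; grip it across the diameter in any direction, well above the housing. The axes are those of the housing: at yaw 0 its front faces -x.
- sleeve (a joint): Angle of the sleeve in rad, 0 to 2.6, growing clockwise seen from above. It turns with light friction (0.04 N m, no detent clicks, no spring) and stays where it is left. A red pointer on it sweeps over radial marks on the housing: a bar at 0, one dot at 0.6, two at 1.2, three at 1.8, four at 2.4. It starts between 0.4 and 1.0.
- three_dots (a point): The three-dot mark on the housing's top, 36 mm from the sleeve's axis, where the red pointer must stand.
- barrel: The lens barrel: blue cylinder with four thin brass bands, diameter 26 mm, length 110 mm, about 0.14 kg, either end alike. Origin at its centre, x along its axis. It lies level on the wooden rest, its axis 47 mm above the surface.
- rest: Wooden rest, fixed: base 100 x 60 x 10 mm; two uprights 40 mm either side of the middle (along x), 14 mm thick, carry the barrel's ends, with lugs to 40 mm height beside it; between them 66 mm are open for the fingers. Origin at the centre of its underside, x along the barrel.
- nest_seat (a point): Where the barrel's centre comes to lie when seated in the V-nest; x along the V. It moves with the sprung carriage: 68.4 mm above the surface when not pressed. The carriage also floats softly, 3 mm to either side across the V (300 N/m) and 0.08 rad about the vertical, so that it centres itself under the barrel.
- nest: The V-nest's fixed dark base plate, 116 x 66 mm; origin at the centre of its underside, x along the V. Above it, on the carriage, stand two aligned bright metal V-blocks (90 degrees, opening upward, 54 mm wide, tops 66 mm above the surface), 20 mm thick, 37 mm either side of the middle along x; the 54 mm between them are open for fingers down to 32 mm above the surface.
- nest_carriage (a joint): How far the sprung nest has been pressed down, in m: 0 (up, where its springs hold it even with the barrel lying in it) to 0.008 (bottom stop). Springs 900 N/m: pressing by hand takes about 2 N to start and about 5 N for 4 mm.
- hardener: Bystander, to be left alone: small blue-lidded pot, 38 mm wide, 66 mm tall. Origin at the centre of its underside.
- ink_jar: Bystander, to be left alone: ink jar with pale lid and a black band, 60 mm wide, 62 mm tall. Origin at the centre of its underside.
- marker: Bystander, to be left alone: red-capped felt marker, 128 mm long, lying down. Origin at the centre of its underside.

How it is judged:
On the way, in this order (a step that is already met when the one before it is completed fails the run):
1. the timer's pointer stands at the three-dot mark (value of joint sleeve between 1.62 and 1.98 rad), for 0.2 s.
2. the barrel is lifted off its rest (z of barrel in the frame of rest above 0.075 m), for 0.1 s.
At the end, for the whole second after the job is handed in: Pointer within 0.18 rad of the three-dot mark; barrel still, along the V within 0.06 rad, centred within 12 mm along it, seated within 3 mm, bearing on both faces of both V-blocks with over 0.4 N each; fingers on it with over 1 N; nest pressed down 2 to 7 mm (all of step 1 and x of barrel in the frame of nest_seat between -0.012 and 0.012 m and y of barrel in the frame of nest_seat between -0.003 and 0.003 m and z of barrel in the frame of nest_seat between -0.004 and 0.0025 m and angle between the x axis of barrel and the x axis of nest_seat, either way round below 0.06 rad and contact force between barrel and nest_carriage_c0 above 0.4 N and contact force between barrel and nest_carriage_c1 above 0.4 N and contact force between barrel and nest_carriage_c2 above 0.4 N and contact force between barrel and nest_carriage_c3 above 0.4 N and contact force between the fingers and barrel above 1 N and value of joint nest_carriage between 0.002 and 0.007 m and linear speed of barrel below 0.01 m/s); the arm keeps its last pose, push and grip.
It fails at once if a bystander was shoved more than 30 mm (distance of any of hardener, ink_jar, marker from where it was at the start of the episode above 0.03 m).
It fails at once if the barrel was rammed into the V with more than 40 N (contact force between barrel and nest_carriage_c0 above 40 N or contact force between barrel and nest_carriage_c1 above 40 N or contact force between barrel and nest_carriage_c2 above 40 N or contact force between barrel and nest_carriage_c3 above 40 N).
It also fails if it takes over 51 s, if anything falls off the work surface, if the arm or the gripper's body presses on something with over 40 N, if the wrist force passes 120 N, or if a joint passes its speed limit or range.

### The arm

A 6-joint arm with a two-finger parallel gripper is mounted at the origin on a cart in front of the work surface, level with it; the furniture and walls round the work are solid. World frame = base frame: x ahead of the robot, y to its left, z up, the work surface at z = 0. Lengths are in m, angles in rad, forces in N, time in s.
With the tool pointing down it reaches from about 0.25 to 0.8 m from the base axis. Payload 8.5 kg.
Tool frame: the origin (TCP) lies at the centre of the arm's flange, where the gripper is bolted on; the fingertips stand tcp_to_tips ahead of it and the grasp point (between the pads) lies 155 mm ahead of it (tcp_to_tips is the distance from the TCP to the fingertips, in m); z points along the fingers, y is the line along which they close (so a half turn about z gives the same grasp; the last joint's range is limited). The gripper opens to 85 mm and grips with 20 to 120 N. Pads are 22 mm wide; open, the fingers measure 114 mm over their backs; the gripper's body (76 mm by 85 mm) begins 54 mm behind the grasp point. The pads swing forward as they close: fully open they stand 13 mm farther back than shut.
Start: joints at [0, 0.238, -0.013, 1.319, 0, 1.571], TCP at [0.525, 0, 0.405] pointing down, gripper open.
Joint ranges: [-2.66, 2.66], [-1.03, 1.9], [-1.14, 1.46], [-1.82, 2.27], [-1.45, 1.34], [-3.14, 3.14]. Speed limits (rad/s): [2.22, 2.22, 2.79, 3.14, 3.14, 3.14].

### API

Orientations are given as [roll, pitch, yaw] about the fixed x, y, z axes, in that order (R = Rz(yaw) Ry(pitch) Rx(roll)).
In Python, from station import * gives the robot as it stands. The module is installed in compiled form; this text tells all that it offers.
- The arm moves only by the tool send_rows, never from a script. Its arguments are lists of equal length, an entry for each row: "grip": the finger opening in mm, from 0 to 85.4; "offset": the shift along the world's x, y, z in mm, a list of three; "dr": the turn, a rotation vector about the world's x, y, z in degrees, a list of three. In form: {"grip": [grip, ...], "offset": [[x, y, z], ...], "dr": [[rx, ry, rz], ...]}. A call has exactly 5 rows; each row is the pose to reach, as a shift and turn from the pose commanded when the call began; what a row does not reach only later rows make up. A row lasts 1/12 s, in which the tool goes at most 41.7 mm and 7.16 degrees, less where a joint would pass 70% of its speed; a pose out of reach is approached as far as the arm can. A call with a gripper value outside its range is refused whole. The fingers move at their own pace and stop on an object; "grip_force" is the grip in N (left out, the last holds). Time passes only in rows, so rows that repeat a pose let the fingers close, or fill a call up. It gives the time, the measured TCP pose, the force, the opening and the grip force at its end, in the units of the state.
- observe(): the state, without advancing time (a new reading comes with each control period).
- capture(name): name is "scene" or "side" or "wrist"; returns a dict with "image" (400x640x3 uint8, blue, green, red), "vfov" (degrees; the focal length in pixels is half the picture's height over the tangent of half this angle, whatever the lens; pixels are square), "cx", "cy" (the principal point, pixels), "R" (3x3) and "t" (3): a world point X has camera coordinates R X + t; the wrist camera has in their place "hand_eye" (4x4, takes a point from camera to tool coordinates, whose origin is the TCP and whose axes are the flange's). Camera axes: x right, y down, z forward; pixel columns grow to the right and rows downward; lengths in m; the calibration is good to about 2 mm. A picture is of the moment at which its call begins: read the wrist's pose just before it. There is no depth.
- job_done(): hands the job in; it is judged then, once.
The state is a dict: "t": time; "qpos": joint angles; "joint_vel": joint speeds; "tau": joint torques, N m; "position": TCP position; "ee_rot": TCP orientation; "ft_force": force on the tool from outside, world axes, zero at the start; "wrist_torque": the same for the moment, N m; "gripper_width": finger opening in m; "grasp_force": force on a finger pad.
Only numpy, scipy, OpenCV 4.12 (cv2) and the standard library are available. Lean on these libraries where they do the work, as an engineer would, in place of code of your own. Each camera call takes 0.05 s, during which the arm holds its last target. There are 200 camera calls.

## Working session

There is one attempt and no reset: what is moved stays moved. The work goes in short steps, Python scripts to look and compute and a tool call to move; the robot and the scene stay as the last step left them, time stands still between calls to the robot, and variables do not carry over. Pictures are saved under pics/ and viewed, at most 13 in all, crops included, and the job is handed in when it is done.

Besides the shell and the picture viewer there is one more tool, called after ">>>" as name(argument=value, ...), one argument or row to a line, values as JSON. send_rows: Moves the arm, as the interface text tells. Its arguments: {"type":"object","properties":{"grip":{"type":"array"},"offset":{"type":"array"},"dr":{"type":"array"},"grip_force":{"type":"number"}},"required":["grip","offset","dr"]}

```bash
mkdir -p pics
cat > h.py <<'E'
import numpy as np, cv2
from station import *
from scipy.spatial.transform import Rotation as Ro
def cam(n):
    s=observe(); c=capture(n); im=np.asarray(c["image"]); f=im.shape[0]/2/np.tan(np.radians(c["vfov"])/2)
    if "R" in c: R=np.array(c["R"]); t=np.array(c["t"])
    else:
        H=np.array(c["hand_eye"]); T=np.eye(4); T[:3,:3]=Ro.from_euler('xyz',s["ee_rot"]).as_matrix(); T[:3,3]=s["position"]
        M=np.linalg.inv(T@H); R=M[:3,:3]; t=M[:3,3]
    return im,(f,c["cx"],c["cy"],R,t)
def ray(C,u,v,z):
    f,cx,cy,R,t=C; d=R.T@np.array([(u-cx)/f,(v-cy)/f,1]); o=-R.T@t
    return o+d*(z-o[2])/d[2]
def proj(C,X):
    f,cx,cy,R,t=C; p=R@np.array(X)+t; return p[:2]/p[2]*f+[cx,cy]
E
python3 - <<'E'
from h import *
s=observe(); print(s)
for n in("scene","side","wrist"):
    im,C=cam(n); cv2.imwrite(f"pics/{n}0.png",im); print(n,C[0],-C[3].T@C[4],C[3][2])
E
```

```text
{'t': 0.0, 'qpos': array([ 4.70758672e-06,  2.38743757e-01, -1.42414270e-02,  1.31919463e+00,
       -1.58127992e-05,  1.57078517e+00]), 'joint_vel': array([ 0.00153725, -0.00156438,  0.00027365,  0.00075923, -0.00097411,
        0.00224214]), 'tau': array([ 1.29771975e-03, -5.38790166e+01,  3.46437156e+01,  1.83730113e-02,
        1.69192181e-04,  6.54446694e-05]), 'position': array([5.24831710e-01, 3.61263378e-07, 4.04101871e-01]), 'ee_rot': array([-3.14020916e+00,  1.57973515e-05,  1.57081221e+00]), 'ft_force': array([0.5714971 , 0.29249733, 0.61578624]), 'wrist_torque': array([0.04279385, 0.00257553, 0.00931436]), 'grasp_force': 0.0, 'gripper_width': 0.08540878200421212}
scene 377.84748153216697 [ 0.17691666 -0.65251045  0.78971966] [ 0.36514591  0.63889305 -0.67711456]
side 383.702561061762 [0.46836915 1.02113925 0.4822385 ] [ 0.12006034 -0.91654178 -0.38149271]
wrist 331.2666759978568 [0.52440788 0.06877419 0.37389208] [-0.0015742  -0.27184749 -0.96233906]
```

View pics/scene0.png

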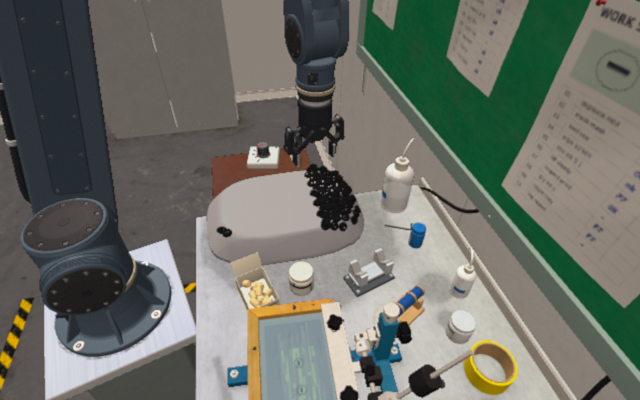

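View pics/wrist0.png

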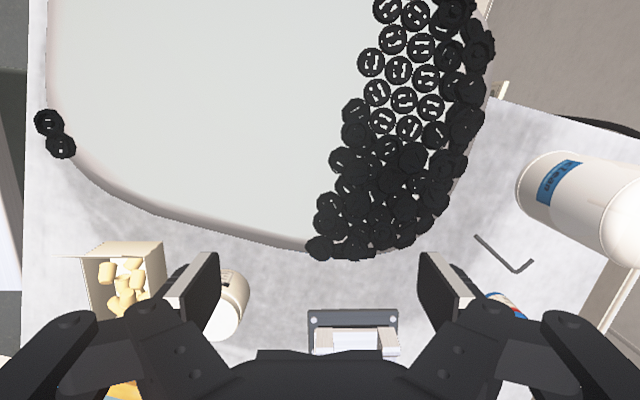

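View pics/side0.png

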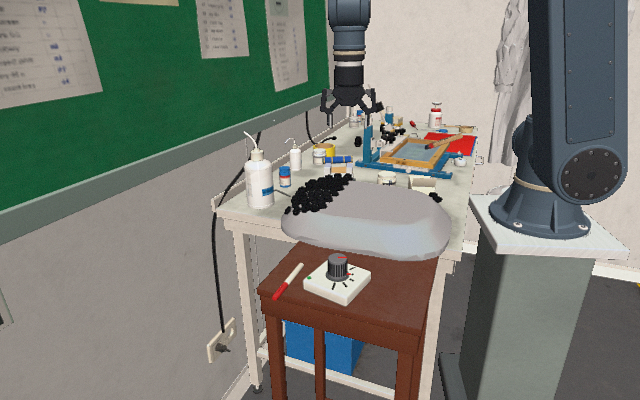

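The scene picture shows the timer on a brown stand at (263,155), the nest at (370,272) and the blue barrel on its rest at (405,302). In the side picture the timer is at (338,278). I'll enlarge these.

Run:
```python
import cv2,numpy as np
s=cv2.imread("pics/scene0.png"); d=cv2.imread("pics/side0.png")
def cr(i,u,v,w,h,k): return cv2.resize(i[v:v+h,u:u+w],None,fx=k,fy=k,interpolation=cv2.INTER_CUBIC)
a=cr(d,260,230,130,100,3); b=cr(s,215,120,130,100,3)
c=cr(s,330,240,130,100,3); e=cr(d,290,130,130,100,3)
o=np.vstack([np.hstack([a,b]),np.hstack([c,e])]); cv2.imwrite("pics/z1.png",o)
```

```text
(no output)
```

View pics/z1.png

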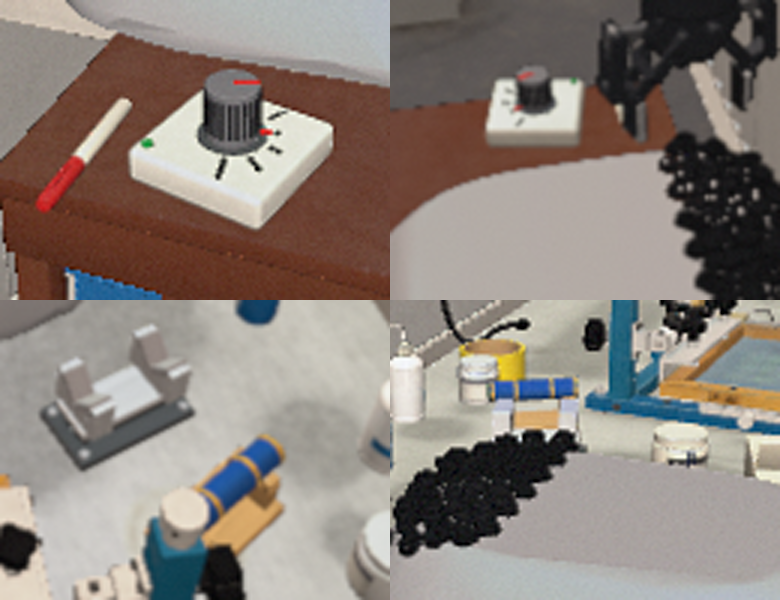

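The enlargements show the timer's sleeve top at scene (262,144) and side (338,257). The marks lie toward the robot side, with the pointer between one and two dots. The nest and barrel are clear, and a blue clamp post stands near the barrel. Next I triangulate.

```bash
cat >> h.py <<'E'
def tri(*ps):
    A=[];b=[]
    for C,u,v in ps:
        f,cx,cy,R,t=C
        for r,x in((0,(u-cx)/f),(1,(v-cy)/f)):
            A.append(R[r]-x*R[2]); b.append(x*t[2]-t[r])
    X,res,_,_=np.linalg.lstsq(np.array(A),np.array(b),rcond=None); return X,res
E
python3 - <<'E'
from h import *
np.set_printoptions(precision=4,suppress=True)
a,S=cam("scene"); b,D=cam("side")
def sc(x,y,top): return (215+(x-390)/3,120+y/3) if top else (330+x/3,240+(y-300)/3)
def sd(x,y,top): return (260+x/3,230+y/3) if top else (290+(x-390)/3,130+(y-300)/3)
print("sleeve",tri((S,*sc(532,72,1)),(D,*sd(233,79,1))))
for n,p in dict(top=(233,79),).items(): pass
for n,p in dict(green=(148,143),near=(262,208),right=(333,127),left=(130,155),ptr=(264,132),bar=(221,168),m2=(254,163),m3=(275,149),m4=(279,114)).items():
    print(n,[ray(D,*sd(*p,1),z)[:2] for z in (0.028,-0.1)])
for n,p in dict(e1=(277,448),e2=(205,510)).items(): print("barrel scene",ray(S,*sc(*p,0),.047))
for n,p in dict(e1=(492,390),e2=(578,388)).items(): print("barrel side",ray(D,*sd(*p,0),.047))
print("post",[ray(S,*sc(184,503,0),z) for z in(.05,.1,.15)], tri((S,*sc(184,503,0)),(D,*sd(627,303,0))))
# V tops
for p in ((70,365),(110,405),(145,335),(185,370)): print("V",ray(S,*sc(*p,0),.066))
for p in ((40,410),(82,467),(155,352),(195,408)): print("base",ray(S,*sc(*p,0),.015))
E
```

```text
sleeve (array([0.5223, 0.3639, 0.0704]), array([0.]))
green [array([0.5773, 0.382 ]), array([0.6079, 0.2019])]
near [array([0.4973, 0.442 ]), array([0.5054, 0.2788])]
right [array([0.4542, 0.3507]), array([0.4502, 0.1617])]
left [array([0.5871, 0.3965]), array([0.6205, 0.2205])]
ptr [array([0.5007, 0.3613]), array([0.5098, 0.1754])]
bar [array([0.526 , 0.4044]), array([0.5423, 0.2305])]
m2 [array([0.5052, 0.3968]), array([0.5155, 0.2209])]
m3 [array([0.4923, 0.38  ]), array([0.4991, 0.1994])]
m4 [array([0.4916, 0.3387]), array([0.4981, 0.1464])]
barrel scene [ 0.6387 -0.3267  0.047 ]
barrel scene [ 0.5561 -0.3439  0.047 ]
barrel side [ 0.6299 -0.3314  0.047 ]
barrel side [ 0.5244 -0.3477  0.047 ]
post [array([ 0.5443, -0.3331,  0.05  ]), array([ 0.5195, -0.3547,  0.1   ]), array([ 0.4947, -0.3763,  0.15  ])] (array([ 0.4791, -0.3786,  0.153 ]), array([0.0003]))
V [ 0.5304 -0.1948  0.066 ]
V [ 0.5371 -0.2427  0.066 ]
V [ 0.6019 -0.1974  0.066 ]
V [ 0.6095 -0.2423  0.066 ]
base [ 0.5081 -0.1907  0.015 ]
base [ 0.5093 -0.2535  0.015 ]
base [ 0.6286 -0.1852  0.015 ]
base [ 0.6236 -0.2496  0.015 ]
```

>>> send_rows(
  grip=[85, 85, 85, 85, 85],
  offset=[
    [0, 40, 0],
    [0, 80, 0],
    [-1, 120, 0],
    [-1, 160, 0],
    [-2, 200, 0],
  ],
  dr=[
    [0, 0, 7],
    [0, 0, 14],
    [0, 0, 21],
    [0, 0, 28],
    [0, 0, 35],
  ],
  grip_force=30,
)

```text
t: 0.67
position: [0.5227, 0.2017, 0.4047]
ee_rot: [3.142, 0.0, 2.187]
ft_force: [0.3, 0.2, 0.8]
gripper_width: 0.0852
grasp_force: 0.0
```

>>> send_rows(
  grip=[85, 85, 85, 85, 85],
  offset=[
    [0, 40, 0],
    [0, 80, 0],
    [0, 120, 0],
    [-1, 160, 0],
    [-1, 164, 0],
  ],
  dr=[
    [0, 0, 0],
    [0, 0, 0],
    [0, 0, 0],
    [0, 0, 0],
    [0, 0, 0],
  ],
)

```text
t: 1.08
position: [0.5212, 0.3697, 0.4035]
ee_rot: [3.141, -0.002, 2.186]
ft_force: [-0.4, -2.2, -0.0]
gripper_width: 0.0848
grasp_force: 0.0
```

Run:
```python
from h import *
import station
print([n for n in dir(station) if n[0]!='_'], getattr(station,'tcp_to_tips',None))
s=observe(); print(s["position"],s["ee_rot"],s["qpos"],s["t"])
im,C=cam("wrist"); np.save("w1.npy",np.array([*C[:3],*C[3].ravel(),*C[4]])); cv2.imwrite("pics/w1.png",im)
print(proj(C,[.522,.364,.068]))
im,C=cam("side"); cv2.imwrite("pics/d1.png",im)
```

```text
['PlanningError', 'capture', 'job_done', 'observe', 'tcp_to_tips'] 0.1734
[0.52124764 0.36967629 0.40347347] [ 3.14133541e+00 -1.61544124e-03  2.18599633e+00] [0.61654618 0.43985331 0.28263402 1.41331762 0.00161509 1.57214292] 1.0833
[316.4105878  187.33652835]
```

View pics/w1.png

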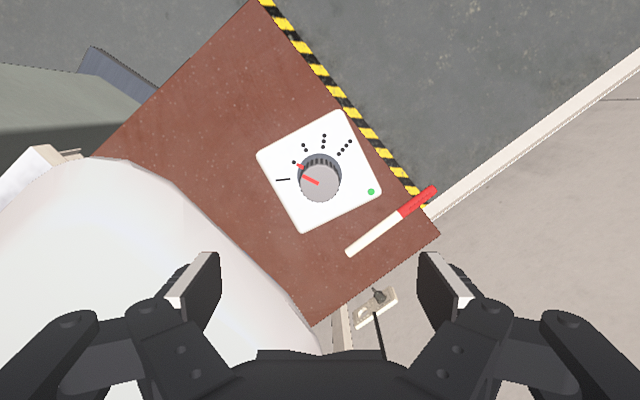

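The wrist picture shows the sleeve top at about (319,182), the bar at (283,180), one dot at (293,162), two dots near (304,147), three dots near (324,141) and four near (346,147). The pointer tip is near (299,166), just past one dot.

Run:
```python
from h import *
np.set_printoptions(precision=4,suppress=True)
a=np.load("w1.npy"); C=(a[0],a[1],a[2],a[3:12].reshape(3,3),a[12:])
im=cv2.imread("pics/w1.png")
hsv=cv2.cvtColor(im,cv2.COLOR_BGR2HSV)
m=((hsv[...,0]<8)|(hsv[...,0]>172))&(hsv[...,1]>150)&(hsv[...,2]>150); m[:, :280]=0; m[:,335:]=0; m[:140]=0;m[200:]=0
ys,xs=np.nonzero(m); print(sorted(zip(xs,ys)))
# housing white blob -> center
w=((hsv[...,1]<40)&(hsv[...,2]>190)).astype(np.uint8); n,l,st,ce=cv2.connectedComponentsWithStats(w); k=l[200,285]; print(k,st[k])
cn,_=cv2.findContours((l==k).astype(np.uint8),0,2); box=cv2.boxPoints(cv2.minAreaRect(cn[0])); P=np.array([ray(C,*p,.028) for p in box]); print(box,P[:,:2],P.mean(0),np.linalg.norm(P-np.roll(P,1,0),axis=1))
c=ray(C,319,182,.068); print("sleeve",c); c=P.mean(0)
for n,p in dict(bar=(283,180),d1=(293,162),d2=(304,147),d3=(324,141),d4=(346,147),ptr=(298,165)).items():
    q=ray(C,*p,.028)-c; print(n,np.hypot(*q[:2]),np.degrees(np.arctan2(q[1],q[0]))%360)
e=ray(C,304.5,177,.068)-ray(C,318,184.5,.068); print("topline",np.degrees(np.arctan2(e[1],e[0]))%360)
```

```text
[(np.int64(297), np.int64(164)), (np.int64(297), np.int64(165)), (np.int64(298), np.int64(164)), (np.int64(298), np.int64(165)), (np.int64(299), np.int64(164)), (np.int64(299), np.int64(165)), (np.int64(299), np.int64(166)), (np.int64(299), np.int64(167)), (np.int64(300), np.int64(164)), (np.int64(300), np.int64(165)), (np.int64(300), np.int64(166)), (np.int64(300), np.int64(167)), (np.int64(301), np.int64(165)), (np.int64(301), np.int64(166)), (np.int64(301), np.int64(167)), (np.int64(302), np.int64(166)), (np.int64(302), np.int64(167)), (np.int64(302), np.int64(168)), (np.int64(302), np.int64(176)), (np.int64(303), np.int64(166)), (np.int64(303), np.int64(167)), (np.int64(303), np.int64(175)), (np.int64(303), np.int64(176)), (np.int64(303), np.int64(177)), (np.int64(304), np.int64(175)), (np.int64(304), np.int64(176)), (np.int64(304), np.int64(177)), (np.int64(305), np.int64(176)), (np.int64(305), np.int64(177)), (np.int64(305), np.int64(178)), (np.int64(306), np.int64(176)), (np.int64(306), np.int64(177)), (np.int64(306), np.int64(178)), (np.int64(307), np.int64(177)), (np.int64(3
[... 869 characters left out ...]
np.int64(182)), (np.int64(316), np.int64(183)), (np.int64(317), np.int64(182)), (np.int64(317), np.int64(183)), (np.int64(317), np.int64(184)), (np.int64(318), np.int64(182))]
12 [ 256  109  126  125 8189]
[[252.4 150.8]
 [340.4 106.8]
 [383.6 193.2]
 [295.6 237.2]] [[0.4505 0.3494]
 [0.4992 0.4378]
 [0.5903 0.3924]
 [0.5414 0.2955]] [0.5203 0.3688 0.028 ] [0.1057 0.1009 0.1018 0.1085]
sleeve [0.521  0.3696 0.068 ]
bar 0.03784057679315797 225.21910430029865
d1 0.029148417719192403 189.28477273001934
d2 0.03189528334565844 152.22615485324906
d3 0.03514152735404037 115.01118409398516
d4 0.040666072039814705 79.58363929868518
ptr 0.02309331497807084 190.73620971697525
topline 185.54749626095847
```

>>> send_rows(
  grip=[85, 85, 85, 85, 85],
  offset=[
    [0, 0, -35],
    [0, 0, -70],
    [0, 0, -105],
    [0, 0, -130],
    [0, 0, -130],
  ],
  dr=[
    [0, 0, 0],
    [0, 0, 0],
    [0, 0, 0],
    [0, 0, 0],
    [0, 0, 0],
  ],
)

```text
t: 1.6
position: [0.5207, 0.3613, 0.2696]
ee_rot: [-3.133, 0.0, 2.18]
ft_force: [-0.7, -0.2, 0.2]
gripper_width: 0.0848
grasp_force: 0.0
```

>>> send_rows(
  grip=[85, 85, 85, 85, 85],
  offset=[
    [0, 5, -20],
    [0, 5, -40],
    [0, 5, -60],
    [0, 5, -60],
    [0, 5, -60],
  ],
  dr=[
    [0, 0, 0],
    [0, 0, 0],
    [0, 0, 0],
    [0, 0, 0],
    [0, 0, 0],
  ],
)

```text
t: 2.02
position: [0.5223, 0.3682, 0.2156]
ee_rot: [-3.141, 0.0, 2.181]
ft_force: [-1.1, 0.8, 0.4]
gripper_width: 0.0849
grasp_force: 0.0
```

Run:
```python
from h import *
np.set_printoptions(precision=4,suppress=True)
im,C=cam("wrist"); cv2.imwrite("pics/w2.png",im)
s=observe();print(s["position"],s["ee_rot"],s["t"])
T=Ro.from_euler('xyz',s["ee_rot"]).as_matrix(); print(s["position"]+T[:,2]*.155)
```

```text
[0.5226 0.3686 0.2166] [3.1403 0.0001 2.1808] 2.0667
[0.5228 0.3687 0.0616]
```

View pics/w2.png

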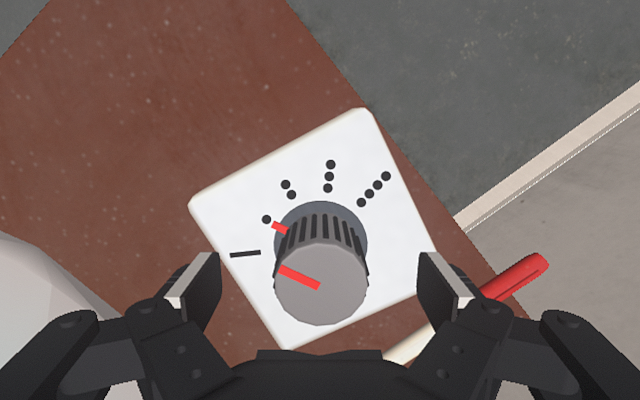

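The sleeve is centred between the fingers at (321,290). The pointer at (280,228) stands just past one dot at (267,219), about 0.66 rad, so it needs about 66° clockwise.

>>> send_rows(
  grip=[30, 30, 30, 30, 30],
  offset=[
    [0, 0, -3],
    [0, 0, -3],
    [0, 0, -3],
    [0, 0, -3],
    [0, 0, -3],
  ],
  dr=[
    [0, 0, 0],
    [0, 0, 0],
    [0, 0, 0],
    [0, 0, 0],
    [0, 0, 0],
  ],
  grip_force=30,
)

```text
t: 2.48
position: [0.5221, 0.3691, 0.2126]
ee_rot: [3.141, 0.0, 2.182]
ft_force: [-0.7, -1.0, 5.7]
gripper_width: 0.037
grasp_force: 29.6
```

>>> send_rows(
  grip=[30, 30, 30, 30, 30],
  offset=[
    [0, 0, 0],
    [0, 0, 0],
    [0, 0, 0],
    [0, 0, 0],
    [0, 0, 0],
  ],
  dr=[
    [0, 0, 0],
    [0, 0, 0],
    [0, 0, 0],
    [0, 0, -4],
    [0, 0, -10],
  ],
)

```text
t: 2.9
position: [0.5221, 0.3691, 0.2126]
ee_rot: [3.141, -0.0, 2.005]
ft_force: [0.0, 0.0, 5.5]
gripper_width: 0.0376
grasp_force: 29.6
```

>>> send_rows(
  grip=[30, 30, 30, 30, 30],
  offset=[
    [0, 0, 0],
    [0, 0, 0],
    [0, 0, 0],
    [0, 0, 0],
    [0, 0, 0],
  ],
  dr=[
    [0, 0, -6],
    [0, 0, -12],
    [0, 0, -18],
    [0, 0, -24],
    [0, 0, -30],
  ],
)

```text
t: 3.32
position: [0.5223, 0.3692, 0.2126]
ee_rot: [3.14, -0.001, 1.478]
ft_force: [0.5, -1.1, 5.3]
gripper_width: 0.0374
grasp_force: 29.6
```

>>> send_rows(
  grip=[30, 30, 30, 30, 30],
  offset=[
    [0, 0, 0],
    [0, 0, 0],
    [0, 0, 0],
    [0, 0, 0],
    [0, 0, 0],
  ],
  dr=[
    [0, 0, -6],
    [0, 0, -12],
    [0, 0, -18],
    [0, 0, -23],
    [0, 0, -26],
  ],
)

```text
t: 3.73
position: [0.5225, 0.3691, 0.2126]
ee_rot: [3.14, -0.001, 1.025]
ft_force: [2.1, -2.3, 4.1]
gripper_width: 0.0374
grasp_force: 29.6
```

>>> send_rows(
  grip=[30, 30, 50, 60, 60],
  offset=[
    [0, 0, 0],
    [0, 0, 0],
    [0, 0, 0],
    [0, 0, 0],
    [0, 0, 0],
  ],
  dr=[
    [0, 0, 0],
    [0, 0, 0],
    [0, 0, 0],
    [0, 0, 0],
    [0, 0, 0],
  ],
)

```text
t: 4.15
position: [0.5218, 0.369, 0.2114]
ee_rot: [-3.141, 0.001, 1.031]
ft_force: [-0.4, -0.2, 0.1]
gripper_width: 0.0599
grasp_force: 0.0
```

Run:
```python
from h import *
im,C=cam("wrist"); cv2.imwrite("pics/w3.png",im)
s=observe();print(s["position"],s["ee_rot"],s["qpos"],s["t"],s["gripper_width"])
```

```text
[0.5217712  0.36900369 0.21138856] [-3.14105376e+00  5.51446940e-04  1.03054654e+00] [ 6.15494400e-01  5.45259688e-01 -4.83946807e-02  9.77863886e-01
  2.70774236e-04  2.72654056e+00] 4.2 0.06018315899134778
```

View pics/w3.png

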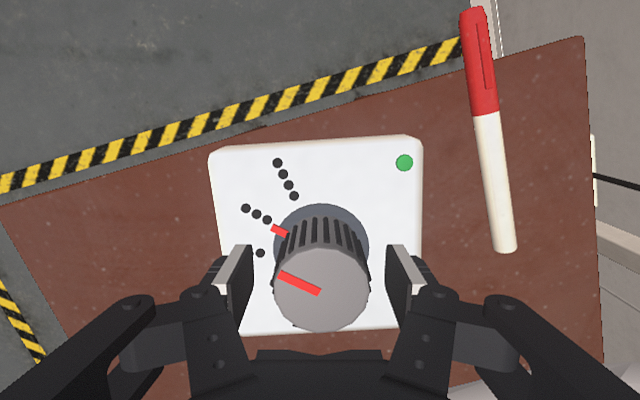

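The pointer at (280,230) is now in line with the three-dot row, (246,208) to (267,220). I'll rise and travel to the barrel and nest.

>>> send_rows(
  grip=[60, 60, 60, 60, 60],
  offset=[
    [0, 0, 38],
    [0, 0, 76],
    [0, 0, 114],
    [0, 0, 152],
    [0, 0, 190],
  ],
  dr=[
    [0, 0, 0],
    [0, 0, 0],
    [0, 0, 0],
    [0, 0, 0],
    [0, 0, 0],
  ],
)

```text
t: 4.62
position: [0.5215, 0.3688, 0.4034]
ee_rot: [-3.141, 0.0, 1.03]
ft_force: [0.5, 0.1, -0.2]
gripper_width: 0.06
grasp_force: 0.0
```

>>> send_rows(
  grip=[85, 85, 85, 85, 85],
  offset=[
    [0, -40, 5],
    [3, -80, 5],
    [6, -120, 5],
    [9, -160, 5],
    [12, -200, 5],
  ],
  dr=[
    [0, 0, 0],
    [0, 0, 0],
    [0, 0, 0],
    [0, 0, 0],
    [0, 0, 0],
  ],
)

```text
t: 5.03
position: [0.5335, 0.1674, 0.4067]
ee_rot: [-3.141, -0.0, 1.031]
ft_force: [0.0, -0.1, 0.1]
gripper_width: 0.0853
grasp_force: 0.0
```

>>> send_rows(
  grip=[85, 85, 85, 85, 85],
  offset=[
    [3, -40, 0],
    [6, -80, 0],
    [9, -120, 0],
    [12, -160, 0],
    [15, -200, 0],
  ],
  dr=[
    [0, 0, -5],
    [0, 0, -10],
    [0, 0, -15],
    [0, 0, -20],
    [0, 0, -25],
  ],
)

```text
t: 5.45
position: [0.5486, -0.0328, 0.4067]
ee_rot: [-3.141, -0.0, 0.59]
ft_force: [1.0, 0.5, 0.8]
gripper_width: 0.085
grasp_force: 0.0
```

>>> send_rows(
  grip=[85, 85, 85, 85, 85],
  offset=[
    [3, -40, 0],
    [6, -80, 0],
    [9, -120, 0],
    [12, -160, 0],
    [15, -200, 0],
  ],
  dr=[
    [0, 0, -5],
    [0, 0, -10],
    [0, 0, -15],
    [0, 0, -20],
    [0, 0, -25],
  ],
)

```text
t: 5.87
position: [0.5636, -0.2329, 0.4066]
ee_rot: [-3.141, 0.0, 0.153]
ft_force: [0.8, 0.7, -0.4]
gripper_width: 0.0851
grasp_force: 0.0
```

>>> send_rows(
  grip=[85, 85, 85, 85, 85],
  offset=[
    [2, -25, 0],
    [4, -50, 0],
    [4, -50, 0],
    [4, -50, 0],
    [4, -50, 0],
  ],
  dr=[
    [0, 0, 0],
    [0, 0, 0],
    [0, 0, 0],
    [0, 0, 0],
    [0, 0, 0],
  ],
)

```text
t: 6.28
position: [0.5679, -0.2807, 0.4064]
ee_rot: [-3.141, 0.001, 0.157]
ft_force: [0.2, 0.1, -0.1]
gripper_width: 0.085
grasp_force: 0.0
```

Run:
```python
from h import *
s=observe();print(s["position"],s["ee_rot"],s["qpos"],s["t"])
im,C=cam("wrist"); np.save("w4.npy",np.array([*C[:3],*C[3].ravel(),*C[4]])); cv2.imwrite("pics/w4.png",im)
```

```text
[ 0.56785235 -0.28068132  0.40635671] [-3.14071446e+00  5.67979658e-04  1.57088700e-01] [-4.59147553e-01  4.29642573e-01  2.73490077e-01  1.41561490e+00
  3.88381185e-04  2.52535646e+00] 6.2833
```

View pics/w4.png

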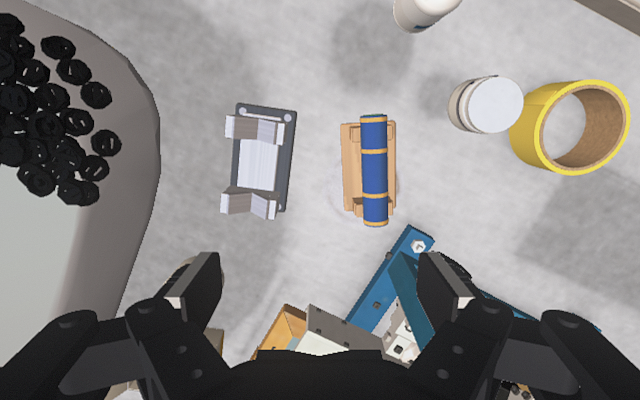

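The wrist picture shows the barrel upright from (374,115) to (375,227) on its rest. The nest plate runs from (237,103) to (284,213), with the V-blocks at (255,130) and (250,203). The ink jar and tape lie to the right, and the blue clamp is below at (400,260).

```bash
cat > m.py <<'E'
from h import *
np.set_printoptions(precision=4,suppress=True)
a=np.load("w4.npy"); C=(a[0],a[1],a[2],a[3:12].reshape(3,3),a[12:])
im=cv2.imread("pics/w4.png"); hsv=cv2.cvtColor(im,cv2.COLOR_BGR2HSV)
m=((hsv[...,0]>105)&(hsv[...,0]<130)&(hsv[...,1]>120)).astype(np.uint8); m[:, :350]=0; m[:,400:]=0; m[:100]=0; m[232:]=0
ys,xs=np.nonzero(m); print("blue",xs.min(),xs.max(),ys.min(),ys.max())
# axis: midline per row on plane z=.047 (silhouette)
L=[];
for y in range(ys.min(),ys.max()+1):
    x=xs[ys==y]
    if len(x)>18: L.append(ray(C,x.mean()+.0,y,.047)[:2])
L=np.array(L); p=np.polyfit(L[:,0],L[:,1],1); print("axis angle",np.degrees(np.arctan(p[0])), "width",np.median([np.ptp(xs[ys==y])+1 for y in range(125,220)]))
print("y at .57,.58",np.polyval(p,[.57,.58]))
print("ends",ray(C,373,116,.052),ray(C,375.5,226,.052), L[0],L[-1])
# nest plate
g=cv2.cvtColor(im,cv2.COLOR_BGR2GRAY)
for n,q in dict(tl=(237.5,103),tr=(297,109),br=(282,217)).items(): print(n,ray(C,*q,.012))
m=((g>60)&(g<110)).astype(np.uint8)
cv2.imwrite("pics/nz.png",np.hstack([cv2.resize(im[90:240,205:305],None,fx=4,fy=4,interpolation=cv2.INTER_CUBIC),cv2.resize(im[100:250,335:425],None,fx=4,fy=4,interpolation=cv2.INTER_CUBIC)]))
E
python3 m.py
```

```text
blue 361 387 115 221Traceback (most recent call last):
  File "m.py", line 12, in <module>
    L=np.array(L); p=np.polyfit(L[:,0],L[:,1],1); print("axis angle",np.degrees(np.arctan(p[0])), "width",np.median([np.ptp(xs[ys==y])+1 for y in range(125,220)]))
                                                                                                                     ~~~~~~^^^^^^^^^^^
    return _methods._ptp(a, axis=axis, out=out, **kwargs)
           ~~~~~~~~~~~~~^^^^^^^^^^^^^^^^^^^^^^^^^^^^^^^^^
    umr_maximum(a, axis, None, out, keepdims),
    ~~~~~~~~~~~^^^^^^^^^^^^^^^^^^^^^^^^^^^^^^
ValueError: zero-size array to reduction operation maximum which has no identity
```

```bash
sed -i 's/for y in range(125,220)\]/for y in range(125,220) if (ys==y).any()]/' m.py; python3 m.py
```

```text
blue 361 387 115 221
axis angle 12.761475971271679 width 24.0
y at .57,.58 [-0.3372 -0.3349]
ends [ 0.6336 -0.322   0.052 ] [ 0.5251 -0.3469  0.052 ] [ 0.6272 -0.3246] [ 0.5309 -0.3459]
tl [ 0.624  -0.1844  0.012 ]
tr [ 0.6278 -0.2474  0.012 ]
br [ 0.5053 -0.2469  0.012 ]
```

View pics/nz.png

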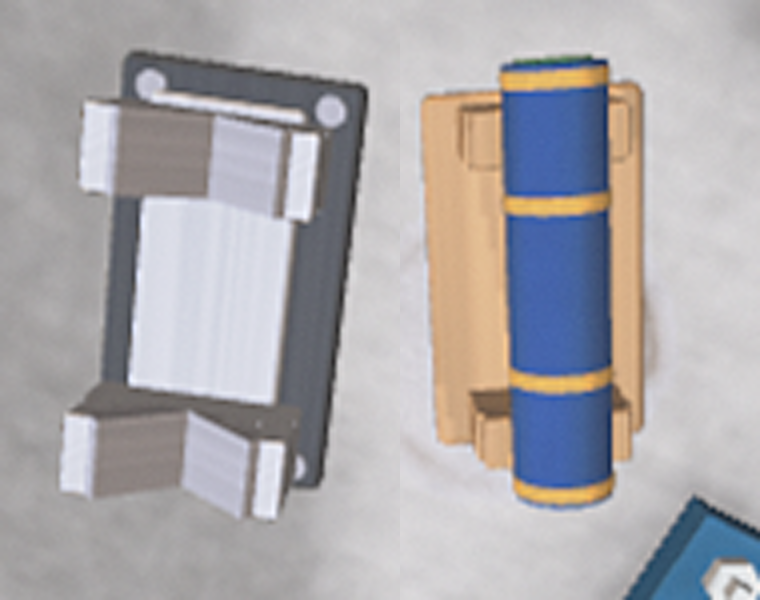

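The zoom shows the V-blocks' top flats: far block at crop (97,146) and (302,176), near block at (78,453) and (267,477). The barrel is tilted slightly, clear of the blue clamp at lower right.

Run:
```python
from h import *
np.set_printoptions(precision=4,suppress=True)
a=np.load("w4.npy"); C=(a[0],a[1],a[2],a[3:12].reshape(3,3),a[12:])
q=[[(82,100),(115,103),(112,192),(80,188)],[(290,133),(320,135),(312,220),(285,215)],[(65,412),(97,415),(92,497),(60,490)],[(258,437),(285,440),(275,518),(248,512)]]
F=np.array([np.mean([ray(C,205+x/4,90+y/4,.066)[:2] for x,y in k],0) for k in q]); print(F,F.mean(0))
for i,j in((2,0),(3,1)): d=F[i]-F[j]; print(np.linalg.norm(d),np.degrees(np.arctan2(-d[1],-d[0])))
d=F[0]-F[1]+F[2]-F[3]; print(np.linalg.norm(d)/2,np.degrees(np.arctan2(d[1],d[0]))-90)
# V bottom lines
v=[ray(C,205+x/4,90+y/4,.0505)[:2] for x,y in((211,160),(185,455))]; print(v)
# plate corners
P=[ray(C,205+x/4,90+y/4,.012)[:2] for x,y in((128,52),(368,88),(315,490))]; print(P,(P[0]+P[2])/2,np.degrees(np.arctan2(*(P[1]-P[2])[::-1])))
```

```text
[[ 0.6039 -0.1916]
 [ 0.6045 -0.2387]
 [ 0.5297 -0.1932]
 [ 0.531  -0.2393]] [ 0.5673 -0.2157]
0.07426054953758536 1.2408039595549674
0.07357494797087658 0.42804625358739484
0.046611225767267575 1.181374302525299
[array([ 0.6033, -0.2151]), array([ 0.5283, -0.2164])]
[array([ 0.624 , -0.1839]), array([ 0.6248, -0.2478]), array([ 0.511 , -0.2482])] [ 0.5675 -0.2161] 0.22552131231442107
```

>>> send_rows(
  grip=[70, 70, 70, 70, 70],
  offset=[
    [5, -28, -10],
    [11, -55, -35],
    [11, -55, -70],
    [11, -55, -105],
    [11, -55, -120],
  ],
  dr=[
    [0, 0, 1],
    [0, 0, 3],
    [0, 0, 3],
    [0, 0, 3],
    [0, 0, 3],
  ],
)

```text
t: 6.75
position: [0.5781, -0.3344, 0.2822]
ee_rot: [-3.138, 0.004, 0.211]
ft_force: [-0.4, -0.1, -0.5]
gripper_width: 0.0702
grasp_force: 0.0
```

>>> send_rows(
  grip=[70, 70, 70, 70, 70],
  offset=[
    [0, 0, -10],
    [0, 0, -20],
    [0, 0, -20],
    [0, 0, -20],
    [0, 0, -20],
  ],
  dr=[
    [0, 0, 0],
    [0, 0, 0],
    [0, 0, 0],
    [0, 0, 0],
    [0, 0, 0],
  ],
)

```text
t: 7.17
position: [0.5795, -0.3359, 0.2683]
ee_rot: [3.14, -0.002, 0.21]
ft_force: [0.5, -0.1, -1.0]
gripper_width: 0.0697
grasp_force: 0.0
```

Run:
```python
from h import *
np.set_printoptions(precision=4,suppress=True)
s=observe();print(s["position"],s["ee_rot"],s["t"])
im,C=cam("wrist"); cv2.imwrite("pics/w5.png",im)
print(proj(C,[.579,-.336,.047]),proj(C,np.array(s["position"])-[0,0,.155]))
hsv=cv2.cvtColor(im,cv2.COLOR_BGR2HSV)
m=((hsv[...,0]>105)&(hsv[...,0]<130)&(hsv[...,1]>120)); m[:, :220]=0; m[:,420:]=0
L=[]
for y in range(60,400,10):
    x=np.nonzero(m[y])[0]
    if len(x)>20: L.append((y,x.min(),x.max(),*ray(C,(x.min()+x.max())/2,y,.047)[:2]))
L=np.array(L); print(L)
```

```text
[ 0.5795 -0.3359  0.2683] [ 3.1401 -0.0018  0.21  ] 7.1667
[318.1452 223.2229] [317.945  276.0498]
[[130.     294.     337.       0.6335  -0.3229]
 [150.     295.     337.       0.6225  -0.3255]
 [160.     295.     337.       0.6168  -0.3267]
 [170.     296.     337.       0.6111  -0.3282]
 [180.     296.     337.       0.6053  -0.3294]
 [200.     297.     337.       0.5933  -0.3323]
 [210.     297.     337.       0.5872  -0.3336]
 [220.     297.     337.       0.5809  -0.3349]
 [230.     298.     337.       0.5746  -0.3365]
 [240.     298.     337.       0.5681  -0.3379]
 [250.     298.     337.       0.5615  -0.3393]
 [270.     299.     337.       0.548   -0.3425]
 [280.     300.     337.       0.5411  -0.3443]
 [290.     300.     337.       0.534   -0.3458]
 [300.     305.     331.       0.5267  -0.347 ]]
```

View pics/w5.png

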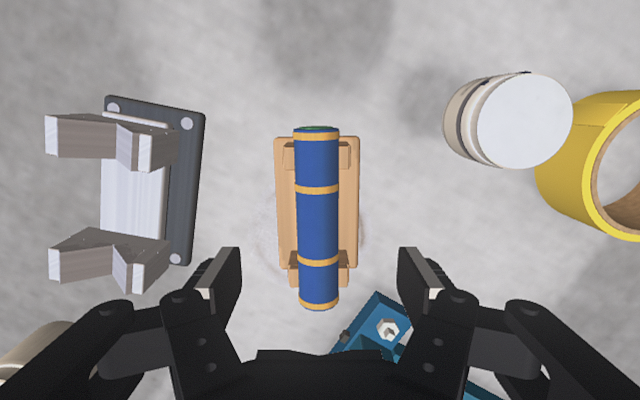

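The barrel lies upright from (317,126) to (320,310), midway between the fingers. The clamp at (385,325) stays clear. I'll descend and grip.

>>> send_rows(
  grip=[70, 70, 70, 70, 70],
  offset=[
    [0, 0, -20],
    [0, 0, -40],
    [0, 0, -55],
    [0, 0, -66],
    [0, 0, -66],
  ],
  dr=[
    [0, 0, 1],
    [0, 0, 1],
    [0, 0, 1],
    [0, 0, 1],
    [0, 0, 1],
  ],
)

```text
t: 7.63
position: [0.5785, -0.3358, 0.1991]
ee_rot: [-3.14, 0.002, 0.227]
ft_force: [-0.1, -0.3, 0.2]
gripper_width: 0.0702
grasp_force: 0.0
```

>>> send_rows(
  grip=[70, 20, 20, 20, 20],
  offset=[
    [0, 0, 0],
    [0, 0, 0],
    [0, 0, 0],
    [0, 0, 0],
    [0, 0, 0],
  ],
  dr=[
    [0, 0, 0],
    [0, 0, 0],
    [0, 0, 0],
    [0, 0, 0],
    [0, 0, 0],
  ],
  grip_force=40,
)

```text
t: 8.05
position: [0.5792, -0.3361, 0.2017]
ee_rot: [3.141, -0.001, 0.227]
ft_force: [-1.3, -0.4, 4.9]
gripper_width: 0.0251
grasp_force: 38.9
```

>>> send_rows(
  grip=[20, 20, 20, 20, 20],
  offset=[
    [0, 0, 0],
    [0, 0, 0],
    [0, 0, 0],
    [0, 0, 0],
    [0, 0, 0],
  ],
  dr=[
    [0, 0, 0],
    [0, 0, 0],
    [0, 0, 0],
    [0, 0, 0],
    [0, 0, 0],
  ],
)

```text
t: 8.47
position: [0.5792, -0.3361, 0.2017]
ee_rot: [3.141, -0.001, 0.227]
ft_force: [-1.3, 1.4, 6.0]
gripper_width: 0.0249
grasp_force: 39.0
```

>>> send_rows(
  grip=[20, 20, 20, 20, 20],
  offset=[
    [0, 0, 10],
    [0, 0, 30],
    [0, 0, 55],
    [0, 0, 75],
    [0, 0, 80],
  ],
  dr=[
    [0, 0, 0],
    [0, 0, 0],
    [0, 0, 0],
    [0, 0, 0],
    [0, 0, 0],
  ],
)

```text
t: 8.88
position: [0.5796, -0.3364, 0.2847]
ee_rot: [3.138, -0.004, 0.227]
ft_force: [0.4, -0.8, -1.5]
gripper_width: 0.0245
grasp_force: 39.5
```

>>> send_rows(
  grip=[20, 20, 20, 20, 20],
  offset=[
    [0, 0, 0],
    [-3, 30, 0],
    [-6, 60, 0],
    [-9, 95, 0],
    [-11, 119, 0],
  ],
  dr=[
    [0, 0, 0],
    [0, 0, -3],
    [0, 0, -6],
    [0, 0, -9],
    [0, 0, -12],
  ],
)

```text
t: 9.3
position: [0.5668, -0.2147, 0.2788]
ee_rot: [-3.14, 0.003, 0.015]
ft_force: [0.3, 0.3, -1.9]
gripper_width: 0.0251
grasp_force: 39.7
```

>>> send_rows(
  grip=[20, 20, 20, 20, 20],
  offset=[
    [0, 0, -10],
    [0, 0, -20],
    [0, 0, -20],
    [0, 0, -20],
    [0, 0, -20],
  ],
  dr=[
    [0, 0, 0],
    [0, 0, 0],
    [0, 0, 0],
    [0, 0, 0],
    [0, 0, 0],
  ],
)

```text
t: 9.72
position: [0.5679, -0.2179, 0.26]
ee_rot: [-3.141, 0.001, 0.017]
ft_force: [0.3, 0.3, -1.9]
gripper_width: 0.0245
grasp_force: 39.8
```

Run:
```python
from h import *
np.set_printoptions(precision=4,suppress=True)
s=observe();print(s["position"],s["ee_rot"],s["t"],s["ft_force"])
im,C=cam("wrist"); np.save("w6.npy",np.array([*C[:3],*C[3].ravel(),*C[4]])); cv2.imwrite("pics/w6.png",im)
b,D=cam("side"); a,S=cam("scene"); cv2.imwrite("pics/s6.png",a); cv2.imwrite("pics/d6.png",b)
cv2.imwrite("pics/c6.png",np.vstack([im[60:340,120:520],cv2.resize(a[235:305,330:430],None,fx=4,fy=4,interpolation=cv2.INTER_CUBIC)]))
```

```text
[ 0.5679 -0.2179  0.26  ] [-3.1413  0.0009  0.0166] 9.7167 [ 0.2947  0.3327 -1.8733]
```

View pics/c6.png

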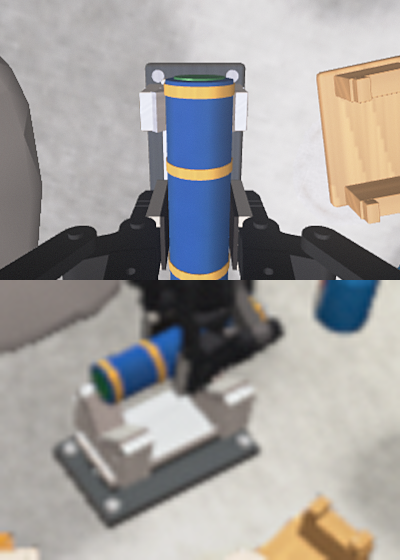

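The barrel hangs above the nest, parallel to the V. Its midline is at crop column 200, the plate's hole midpoint is about 197 and the V flats' midpoint about 194, so the nest lies roughly 2 mm toward +y. I'll shift by that and lower.

>>> send_rows(
  grip=[20, 20, 20, 20, 20],
  offset=[
    [-1, 2, -8],
    [-1, 2, -16],
    [-1, 2, -24],
    [-1, 2, -30],
    [-1, 2, -31],
  ],
  dr=[
    [0, 0, 0],
    [0, 0, 0],
    [0, 0, 0],
    [0, 0, 0],
    [0, 0, 0],
  ],
)

```text
t: 10.28
position: [0.5664, -0.2148, 0.2279]
ee_rot: [-3.141, 0.002, 0.018]
ft_force: [-0.1, -0.6, -1.3]
gripper_width: 0.0248
grasp_force: 39.8
```

>>> send_rows(
  grip=[20, 20, 20, 20, 20],
  offset=[
    [0, 0, -1],
    [0, 0, -3],
    [0, 0, -4],
    [0, 0, -5],
    [0, 0, -6],
  ],
  dr=[
    [0, 0, 0],
    [0, 0, 0],
    [0, 0, 0],
    [0, 0, 0],
    [0, 0, 0],
  ],
)

```text
t: 10.7
position: [0.5671, -0.215, 0.2238]
ee_rot: [3.142, -0.0, 0.017]
ft_force: [-0.1, 0.5, -1.1]
gripper_width: 0.025
grasp_force: 39.8
```

>>> send_rows(
  grip=[20, 20, 20, 20, 20],
  offset=[
    [0, 0, -0.5],
    [0, 0, -1],
    [0, 0, -1.5],
    [0, 0, -2],
    [0, 0, -2],
  ],
  dr=[
    [0, 0, 0],
    [0, 0, 0],
    [0, 0, 0],
    [0, 0, 0],
    [0, 0, 0],
  ],
)

```text
t: 11.12
position: [0.5671, -0.215, 0.2219]
ee_rot: [3.141, -0.001, 0.017]
ft_force: [-0.4, -0.4, 2.2]
gripper_width: 0.0248
grasp_force: 40.1
```

>>> send_rows(
  grip=[20, 20, 20, 20, 20],
  offset=[
    [0, 0, -0.5],
    [0, 0, -1],
    [0, 0, -1.5],
    [0, 0, -1.5],
    [0, 0, -1.5],
  ],
  dr=[
    [0, 0, 0],
    [0, 0, 0],
    [0, 0, 0],
    [0, 0, 0],
    [0, 0, 0],
  ],
)

```text
t: 11.53
position: [0.5671, -0.215, 0.2203]
ee_rot: [-3.142, -0.0, 0.017]
ft_force: [-0.7, -0.9, 4.0]
gripper_width: 0.0251
grasp_force: 40.2
```

>>> send_rows(
  grip=[20, 20, 20, 20, 20],
  offset=[
    [0, 0, -0.5],
    [0, 0, -1],
    [0, 0, -1],
    [0, 0, -1],
    [0, 0, -1],
  ],
  dr=[
    [0, 0, 0],
    [0, 0, 0],
    [0, 0, 0],
    [0, 0, 0],
    [0, 0, 0],
  ],
)

```text
t: 11.95
position: [0.567, -0.215, 0.2193]
ee_rot: [3.142, -0.0, 0.017]
ft_force: [-0.2, -0.0, 4.5]
gripper_width: 0.0247
grasp_force: 40.3
```

Run:
```python
from h import *
np.set_printoptions(precision=4,suppress=True)
F=[];T=[]
for i in range(12):
    im,C=cam("wrist"); s=observe(); F.append(s["ft_force"]);T.append(s["wrist_torque"])
print(np.mean(F,0),np.std(F,0),np.mean(T,0),np.std(T,0),s["position"],s["ee_rot"],s["t"])
a,S=cam("scene"); d,D=cam("side"); cv2.imwrite("pics/c7.png",np.hstack([im[40:340,120:520],cv2.resize(a[230:305,330:430],None,fx=4,fy=4,interpolation=cv2.INTER_CUBIC)]))
```

```text
[-0.1526 -0.2696  4.9917] [0.4535 0.2991 0.4982] [0.0036 0.017  0.0142] [0.0266 0.0324 0.0227] [ 0.567  -0.215   0.2192] [-3.1415 -0.0002  0.0175] 12.55
```

View pics/c7.png

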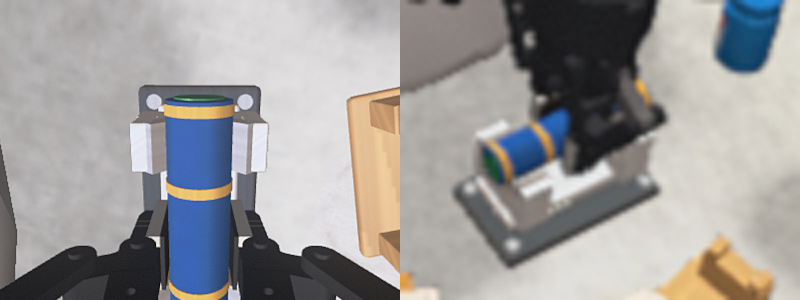

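The barrel lies centred in the V. The push is 5.0 N at 4.2 mm down, and side force and moment are near zero. I'm handing the job in.

```bash
python3 -c "
from station import *
print(job_done())"
```

```text
the job is handed in; nothing more can be done
None
```

I handed the job in with the timer's pointer at the three-dot mark and the barrel held pressed in the V-nest, about 4 mm down at 5 N with the gripper still closed; the hand-in returned no verdict.

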